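# Load the tape-roll carrier and lift it by its telescoping handle

## Robot

A 6-joint arm with a two-finger parallel gripper is mounted at the origin on a cart in front of the work surface, level with it; the furniture and walls round the work are solid. World frame = base frame: x ahead of the robot, y to its left, z up, the work surface at z = 0. Lengths are in mm, angles in rad, forces in N, time in s.
With the tool pointing down it reaches from about 275 to 825 mm from the base axis. Payload 4.9 kg.
Tool frame: the origin (TCP) lies at the very end of the fingers, on their centre line; the grasp point (between the pads) lies 19 mm behind it (grip_point_offset is the distance from the TCP to the grasp point, in mm); z points along the fingers, y is the line along which they close (so a half turn about z gives the same grasp; the last joint's range is limited). The gripper opens to 85 mm and grips with 20 to 120 N. Pads are 22 mm wide; open, the fingers measure 114 mm over their backs; the gripper's body (76 mm by 85 mm) begins 54 mm behind the grasp point. The pads swing forward as they close: fully open they stand 13 mm farther back than shut.
Start: joints at [-1.27, 0.326, -0.193, 1.052, 0, 1.437], TCP at [231.69, -498.837, 231.281] pointing down, gripper open.
Joint ranges: [-2.65, 2.65], [-0.97, 1.79], [-1.3, 1.35], [-1.93, 2.1], [-1.47, 1.37], [-3.14, 3.14]. Speed limits (rad/s): [2.57, 2.57, 3.14, 3.14, 3.14, 3.14].

## Interface

Orientations are given as a unit quaternion [x, y, z, w].
In Python, from rig import * gives the robot as it stands.
- The arm moves only by the tool apply_moves, never from a script. Its argument "targets" is a list of rows, each an object with "gripper": the finger opening in mm, from 0 to 85.4; "linear": the shift along the tool's x, y, z in units of 50 mm (1.0 is 50 mm), a list of three; "dr": the turn, a rotation vector about the tool's x, y, z in units of 6 degrees (1.0 is 6 degrees), a list of three. In form: [{"gripper": gripper, "linear": [dx, dy, dz], "dr": [ax, ay, az]}, ...]. A call has 1 to 5 rows; each row shifts and turns the commanded pose from where the row before left it, along the tool's axes as they then stand; what a row does not reach is not made up. A row lasts 1/8 s, in which the tool goes at most 62.5 mm and 10.7 degrees, less where a joint would pass 70% of its speed; a pose out of reach is approached as far as the arm can. A call is refused whole if a number of a shift passes 1 or a number of a turn 1, either way. A call with a gripper value outside its range is refused whole. The fingers move at their own pace and stop on an object; "force" is the grip in N (left out, the last holds). Time passes only in rows, so rows that do not move let the fingers close. It gives the time, the measured TCP pose, the force, the opening and the grip force at its end, in the units of the state.
- observe(): the state, without advancing time (a new reading comes with each control period).
- capture(name): name is "scene" or "side" or "wrist"; returns the picture (400x640x3 uint8, red, green, blue); there is no depth.
- camera_model(name): a dict with "camera_matrix" (3x3 intrinsics, pixels), "k1" (the pictures are not rectified: a ray, as slopes to the right and down, at radius r is drawn at 1 + k1 r^2 times it, then the intrinsics apply), "rvec" (rotation vector, rad) and "tvec" (3), from world to camera coordinates, as OpenCV has them; the wrist camera has in their place "mount" (4x4, takes a point from camera to tool coordinates, whose origin is the TCP and whose axes are the flange's). Camera axes: x right, y down, z forward; pixel columns grow to the right and rows downward; lengths in mm; the calibration is good to about 2 mm. A picture is of the moment at which its call begins: read the wrist's pose just before it. camera_model takes no time and is no camera call.
- close_job(): hands the job in; it is judged then, once.
The state is a dict: "clock": time; "joint_pos": joint angles; "qd": joint speeds; "joint_efforts": joint torques, N m; "position": TCP position; "tcp_rot": TCP orientation; "wrist_force": force on the tool from outside, world axes, zero at the start; "moment": the same for the moment, N m; "grip_width": finger opening in mm; "finger_force": force on a finger pad.
Only numpy, scipy, OpenCV 4.12 (cv2) and the standard library are available. Lean on these libraries where they do the work, as an engineer would, in place of code of your own. Each camera call takes 0.05 s, during which the arm holds its last target. There are 200 camera calls.

## Task

Load the tape carrier for the packing room: thread the broad brown roll, then the narrow blue roll, over the slim upright handle and down the post, each fully home. Then squeeze the orange button in the side of the handle to release it, draw the telescoping handle up to its second stop (both sections fully out), and lift the loaded carrier, upright, about 8 cm clear of the desk. Finish while still holding it there by the handle, keeping still, and leave the stapler, marker and eraser where they are.

Things in the scene. Friction and masses are not known exactly. Their poses are not given: they have to be found in the camera images.
- carrier: Tape-roll carrier, loose on a flat grey desk mat 2 mm thick; about 0.5 kg, 80 mm high with its telescope in. Grey flange 84 mm across, 8 mm thick; on it an aluminium post 20 mm across, its top 41 mm above the origin; on that the black handle. Origin: centre of the flange's underside; z up the post; +y: the side of the handle with the button.
- handle_grip (a point): Point on the post's axis inside the black handle, level with the button's middle: 62 mm above the carrier's origin with the telescope in; rises with it. Handle: 14 mm (carrier x) by 15 mm (carrier y, -8.5 to +6.5 mm of the axis), from 42 to 76 mm above the carrier's origin, rounded cap to 80 mm.
- button_face (a point): Middle of the outer face of the orange button, 10 mm wide, 18 mm tall, on the handle's carrier +y side, 3.5 mm proud of it (10 mm from the post's axis). Squeezing the handle along carrier y, one finger on the button, the other on the far face, presses it flush.
- button (a joint): Button travel in m: 0 out, 0.0035 pressed flush; spring 2.5 N rising to 5 N. While out, a latch holds the telescope in, and a pull lifts the whole carrier. Pressed past about 0.0025 it frees the telescope. Needed only to leave the pushed-in position; may stay pressed throughout.
- upper_section (a joint): Extension in m of the upper telescope section (handle out of the lower section): 0 in, 0.030 fully out. Friction about 0.7 N, so it comes out first; fully out is the first stop.
- lower_section (a joint): Extension in m of the lower telescope section (out of the post): 0 in, 0.030 fully out; friction about 1.5 N. With both sections out the handle is 60 mm higher: the second stop, a rigid end, past which a pull lifts the carrier. The carrier's weight then keeps the telescope out.
- brown_roll: Broad roll of brown tape lying flat on the mat, loose, 60 g: 62 mm across, 18 mm wide (high), with a cardboard core whose bore is 27 mm. Origin: centre of its underside; z up. Home, it lies on the carrier's flange with its underside 8 mm above the carrier's origin.
- blue_roll: Narrow roll of blue tape lying flat on the mat, loose, 35 g: 52 mm across, 12 mm wide (high), bore 27 mm. Origin: centre of its underside; z up. Home, it lies on the brown roll with its underside 26 mm above the carrier's origin; its top is then 3 mm below the top of the post.
- marker_black: Black marker, 135 mm long, 20 mm thick, lying beyond the work; leave it alone.
- eraser: Eraser in a dark sleeve, 44 x 21 x 13 mm, beyond the work; leave it alone.
- stapler: Dark red stapler, 140 x 36 x 48 mm, beyond the work; leave it alone.
Mind the look-alikes: they are no part of the job. Leave any pink, red or turquoise look-alike of the blue_roll alone.

How it is judged:
By the outcome, as a careful person would: the job done as asked, in the order asked, and still so for the second after the job is handed in, while the arm keeps its last pose, push and grip.
It also fails if it takes over 67 s, if anything falls off the work surface, if the arm or the gripper's body presses on something with over 40 N, if the wrist force passes 120 N, or if a joint passes its speed limit or range.

## Working session

There is one attempt and no reset: what is moved stays moved. The work goes in short steps, Python scripts to look and compute and a tool call to move; the robot and the scene stay as the last step left them, time stands still between calls to the robot, and variables do not carry over. Pictures are saved under pics/ and viewed, at most 10 in all, crops included, and the job is handed in when it is done.

Besides the shell and the picture viewer there is one more tool, called by a JSON object that holds its "op" and its "data". apply_moves: Moves the arm, as the interface text tells. Its arguments: {"type":"object","properties":{"targets":{"type":"array","items":{"type":"object","properties":{"gripper":{"type":"number"},"linear":{"type":"array","items":{"type":"number"}},"dr":{"type":"array","items":{"type":"number"}}}}},"force":{"type":"number"}},"required":["targets"]}

```bash
mkdir -p pics; ls; python3 - <<'E'
from rig import *
import cv2,numpy as np
s=observe();print(s)
for n in("scene","side"):
    im=capture(n);cv2.imwrite(f"pics/{n}0.png",im[:,:,::-1]);print(n,camera_model(n))
print(camera_model("wrist"))
E
```

```text
pics
{'clock': 0.0, 'joint_pos': array([-1.27023515e+00,  3.26934510e-01, -1.93593392e-01,  1.05200272e+00,
       -1.37302140e-05,  1.43661133e+00]), 'qd': array([-8.38064650e-04, -8.11448451e-04, -2.28702593e-04, -1.90045339e-03,
        2.34780819e-04,  8.19753352e-05]), 'joint_efforts': array([ 1.33822672e-03, -4.43399262e+01,  2.62442565e+01,  1.53385947e-02,
       -5.39533482e-05, -1.33340856e-05]), 'position': array([ 231.48753295, -498.26416495,  230.5033335 ]), 'tcp_rot': array([ 9.76466984e-01,  2.15665198e-01, -7.88944348e-05, -8.63577123e-04]), 'wrist_force': array([-0.5452875 , -0.13566536, -0.14584157]), 'moment': array([ 0.01438083, -0.00220447, -0.00465253]), 'finger_force': 0.0, 'grip_width': 85.39108672494137}
scene {'camera_matrix': array([[410.12592514,   0.        , 324.98004224],
       [  0.        , 410.12592514, 199.26992779],
       [  0.        ,   0.        ,   1.        ]]), 'k1': -0.09482644502105425, 'rvec': array([ 0.60351764, -2.56465762,  1.29875142]), 'tvec': array([512.85368322, 231.46806171, 786.09719756])}
side {'camera_matrix': array([[502.06371836,   0.        , 312.23403076],
       [  0.        , 502.06371836, 191.21380095],
       [  0.        ,   0.        ,   1.        ]]), 'k1': 0.04009150410769181, 'rvec': array([ 2.05920836, -0.22311639,  0.11868401]), 'tvec': array([-563.69560112,  132.8549739 , 1143.98787286])}
{'camera_matrix': array([[282.11853422,   0.        , 317.68436376],
       [  0.        , 282.11853422, 198.39416218],
       [  0.        ,   0.        ,   1.        ]]), 'k1': -0.02214891307678472, 'mount': array([[ 1.70538291e-03, -9.51141481e-01, -3.08750669e-01,
         7.86542411e+01],
       [ 9.99998136e-01,  1.34249545e-03,  1.38777550e-03,
         4.47123443e-01],
       [-9.05474478e-04, -3.08752460e-01,  9.51141997e-01,
        -1.42513447e+02],
       [ 0.00000000e+00,  0.00000000e+00,  0.00000000e+00,
         1.00000000e+00]])}
```

View pics/scene0.png

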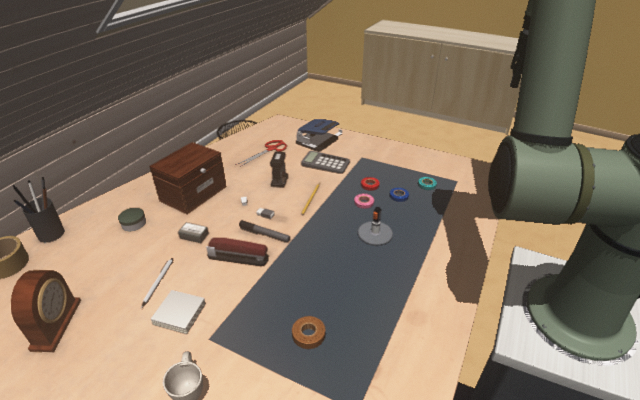

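View pics/side0.png

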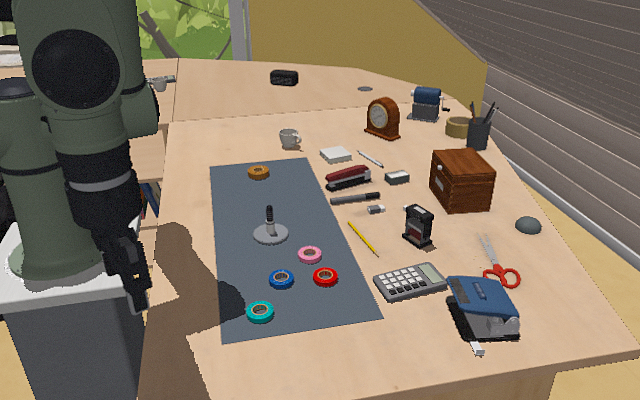

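Scene picture: brown roll at (309,331), carrier at (375,232), blue roll candidate at (399,194). Look-alikes: red (371,184), pink (364,200), turquoise (428,182). Side picture: brown (259,172), carrier (270,233), blue (281,279). The blue-coloured one fits; next I confirm it in an enlarged crop and measure.

```bash
cat > h.py <<'E'
from rig import *
import cv2,numpy as np
from scipy.optimize import least_squares
from scipy.spatial.transform import Rotation as R
def cam(n,s=None):
    m=camera_model(n);K=m["camera_matrix"];k=m["k1"]
    if n=="wrist":
        s=s or observe();T=np.eye(4);T[:3,:3]=R.from_quat(s["tcp_rot"]).as_matrix();T[:3,3]=s["position"]
        W=np.linalg.inv(T@m["mount"]);return K,k,W[:3,:3],W[:3,3]
    return K,k,R.from_rotvec(m["rvec"]).as_matrix(),m["tvec"]
def proj(c,P):
    K,k,r,t=c;p=np.atleast_2d(P)@r.T+t;u=p[:,:2]/p[:,2:];u=u*(1+k*(u**2).sum(1,keepdims=True));return u*K[0,0]+K[:2,2]
def circ(x,y,z,rad,n=60):
    a=np.linspace(0,2*np.pi,n,endpoint=False);return np.c_[x+rad*np.cos(a),y+rad*np.sin(a),0*a+z]
def hullc(p):
    h=cv2.convexHull(np.float32(p));m=cv2.moments(h);return np.array([m["m10"]/m["m00"],m["m01"]/m["m00"]])
def fit(obs,rad,z0,z1,x0):
    "obs: list of (cam, hull-centroid px); returns xy of a vertical cylinder"
    f=lambda v:np.concatenate([hullc(proj(c,np.r_[circ(*v,z0,rad),circ(*v,z1,rad)]))-o for c,o in obs])
    r=least_squares(f,x0,diff_step=1e-3);return r.x,r.fun
def blob(im,mask,near,rad=40):
    n,l,st,ce=cv2.connectedComponentsWithStats(mask.astype(np.uint8))
    best=max((i for i in range(1,n) if np.hypot(*(ce[i]-near))<rad),key=lambda i:st[i,4])
    ys,xs=np.where(l==best);return np.c_[xs,ys],st[best,4]
E
python3 - <<'E'
from h import *
C={n:cam(n) for n in("scene","side")};I={n:cv2.imread(f"pics/{n}0.png") for n in C}
H={n:cv2.cvtColor(I[n],cv2.COLOR_BGR2HSV).astype(int) for n in C}
mb=lambda h:(h[...,0]>103)&(h[...,0]<128)&(h[...,1]>130)&(h[...,2]>60)
mo=lambda h:(h[...,0]>5)&(h[...,0]<20)&(h[...,1]>130)
for nm,mf,px,rad,h,x0 in(("blue",mb,{"scene":(399,194),"side":(281,279)},26,12,(400,-200)),("brown",mo,{"scene":(309,331),"side":(259,172)},31,18,(400,200))):
    obs=[]
    for n in C:
        p,a=blob(I[n],mf(H[n]),px[n],12);o=hullc(p);obs.append((C[n],o));print(nm,n,o.round(1),a)
    print(nm,*fit(obs,rad,2,2+h,x0))
    for i in obs: print(fit([i],rad,2,2+h,x0)[0])
# carrier flange: gray blob
for n,px in(("scene",(375,235)),("side",(270,236))):
    p,a=blob(I[n],(H[n][...,1]<45)&(H[n][...,2]>90),px,15);o=hullc(p);print("flange",n,o,a,fit([(C[n],o)],42,2,10,(400,0))[0])
a=cv2.resize(I["scene"][165:265,340:450],None,fx=5,fy=5,interpolation=2)
b=cv2.resize(I["side"][195:300,230:290],None,fx=4.7619,fy=4.7619,interpolation=2)[:500]
cv2.imwrite("pics/crop1.png",np.hstack([a[:,:500],b[:, :280]]))
E
```

```text
blue scene [398.9 193. ] 76
blue side [280.8 278.7] 261
blue [ 462.29631906 -223.80361077] [-0.68099801  0.37372762 -0.33904255  0.58224272]
[ 461.18436007 -226.31532727]
[ 463.26473089 -222.09138536]
brown scene [308.1 331.7] 648
brown side [258. 172.] 236
brown [471.63019498 275.1485989 ] [-0.45665271 -0.34853382 -0.83741289  0.05660972]
[470.51562725 275.44696221]
[474.04586542 274.96453094]
flange scene [374.97675026 232.07967607] 640 [455.04255295   0.        ]Traceback (most recent call last):
  File "<stdin>", line 14, in <module>
  File "h.py", line 23, in blob
    best=max((i for i in range(1,n) if np.hypot(*(ce[i]-near))<rad),key=lambda i:st[i,4])
ValueError: max() iterable argument is empty
```

```bash
python3 - <<'E'
from h import *
C={n:cam(n) for n in("scene","side")};I={n:cv2.imread(f"pics/{n}0.png") for n in C}
H={n:cv2.cvtColor(I[n],cv2.COLOR_BGR2HSV).astype(int) for n in C}
print(H["side"][237,255:290:4].tolist())
n="scene";p,a=blob(I[n],(H[n][...,1]<45)&(H[n][...,2]>90),(375,235),15);o=hullc(p);f=fit([(C[n],o)],42,2,10,(450,50))[0];print("flange",o,f)
n="side";p,a=blob(I[n],(H[n][...,1]<70)&(H[n][...,2]>95),(270,233),12);o=hullc(p);print("side",o,a,fit([(C[n],o)],42,2,10,(450,50))[0])
for n in C: 
  h=H[n];m=(h[...,0]>3)&(h[...,0]<22)&(h[...,1]>130)
  y,x=np.where(m[195:240,250:390]);print(n,[(a+250,b+195) for a,b in zip(x,y)][:40])
  print(n,"handle axis at z=64:",proj(C[n],[[*f,64],[*f,43],[*f,82],[f[0]+10,f[1],64],[f[0],f[1]+10,64]]).round(1).tolist())
a=cv2.resize(I["scene"][165:265,340:440],None,fx=5,fy=5,interpolation=2)
b=cv2.resize(I["side"][195:295,235:295],None,fx=5,fy=5,interpolation=2)
cv2.imwrite("pics/crop1.png",np.hstack([a,b]))
E
```

```text
[[104, 19, 150], [112, 18, 153], [109, 14, 151], [116, 12, 155], [115, 10, 159], [113, 14, 166], [115, 10, 154], [113, 15, 152], [103, 34, 67]]
flange [374.97675026 232.07967607] [462.90751505 -48.89574753]Traceback (most recent call last):
  File "<stdin>", line 6, in <module>
  File "h.py", line 23, in blob
    best=max((i for i in range(1,n) if np.hypot(*(ce[i]-near))<rad),key=lambda i:st[i,4])
ValueError: max() iterable argument is empty
```

{"op": "apply_moves", "data": {"targets": [{"gripper":85,"linear":[0.86,-0.77,0],"dr":[0,0,0]},{"gripper":85,"linear":[0.86,-0.77,0],"dr":[0,0,0]},{"gripper":85,"linear":[0.86,-0.77,0],"dr":[0,0,0]},{"gripper":85,"linear":[0.86,-0.77,0],"dr":[0,0,0]},{"gripper":85,"linear":[0.86,-0.77,0],"dr":[0,0,0]}]}}

```text
clock: 0.72
position: [345.9, -231.9, 231.1]
tcp_rot: [0.977, 0.215, 0.0, -0.0]
wrist_force: [0.4, 0.2, -0.6]
grip_width: 85.1
finger_force: 0.0
```

{"op": "apply_moves", "data": {"targets": [{"gripper":85,"linear":[0.86,-0.77,0],"dr":[0,0,0]},{"gripper":85,"linear":[0.86,-0.77,0],"dr":[0,0,0]},{"gripper":85,"linear":[0.86,-0.77,0],"dr":[0,0,0]},{"gripper":85,"linear":[0.86,-0.77,0],"dr":[0,0,0]},{"gripper":85,"linear":[0,0,0],"dr":[0,0,0]}]}}

```text
clock: 1.35
position: [437.3, -18.2, 231.0]
tcp_rot: [0.976, 0.219, -0.0, -0.0]
wrist_force: [0.0, -1.5, -0.3]
grip_width: 84.8
finger_force: 0.0
```

```bash
python3 - <<'E'
from h import *
import pickle
I={n:cv2.imread(f"pics/{n}0.png") for n in("scene","side")}
s=observe();w=capture("wrist")[:,:,::-1].copy();cv2.imwrite("pics/w1.png",w);pickle.dump(s,open("w1.pkl","wb"))
print(s["position"],R.from_quat(s["tcp_rot"]).as_matrix().round(3),s["joint_pos"].round(2))
c=cam("wrist",s)
for P in([462,-224,8],[471.6,275,11],[463,-49,6],[463,-49,82]): print(P,proj(c,P).round(1))
a=cv2.resize(I["scene"][165:265,340:440],None,fx=5,fy=5,interpolation=2)
b=cv2.resize(I["side"][195:295,235:295],None,fx=5,fy=5,interpolation=2)
cv2.imwrite("pics/crop1.png",np.hstack([a,b]))
E
```

```text
[437.25614    -18.19963163 230.99073961] [[ 0.904  0.428 -0.   ]
 [ 0.428 -0.904  0.001]
 [-0.    -0.001 -1.   ]] [-0.21  0.12 -0.46  0.99  0.    2.49]
[462, -224, 8] [[457.6 216.1]]
[471.6, 275, 11] [[101.6  37.8]]
[463, -49, 6] [[346.7 161.7]]
[463, -49, 82] [[353.7 175. ]]
```

View pics/w1.png

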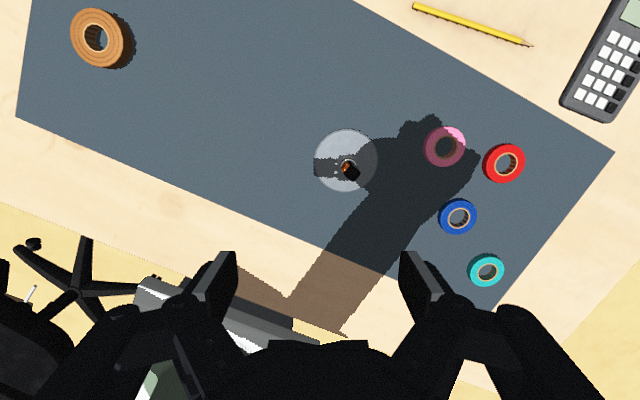

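View pics/crop1.png

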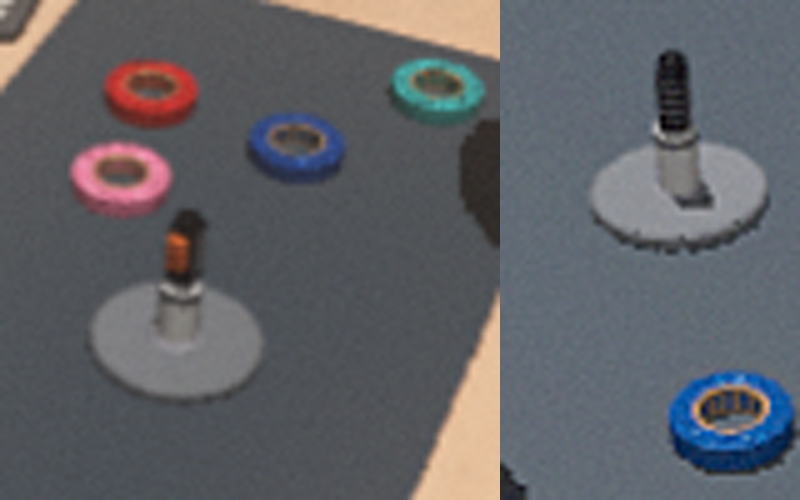

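Wrist picture: brown (98,38), carrier flange (346,161) with orange button up-left of handle (347,163), blue (458,216), pink (446,146), red (504,163), turquoise (487,271). Blue roll = the only dark blue ring of the four, confirmed in the crop (ring at (297,147)). Move closer over the carrier.

{"op": "apply_moves", "data": {"targets": [{"gripper":85,"linear":[0.2,0.78,0.6],"dr":[0,0,0]},{"gripper":85,"linear":[0,0,0],"dr":[0,0,0]},{"gripper":85,"linear":[0,0,0],"dr":[0,0,0]}]}}

```text
clock: 1.78
position: [461.2, -53.7, 201.1]
tcp_rot: [0.977, 0.214, -0.001, -0.0]
wrist_force: [-0.1, 0.1, -0.7]
grip_width: 85.5
finger_force: 0.0
```

```bash
python3 - <<'E'
from h import *
import pickle
s=observe();w=capture("wrist")[:,:,::-1].copy();cv2.imwrite("pics/w2.png",w);pickle.dump(s,open("w2.pkl","wb"))
c=cam("wrist",s);print(s["position"])
for z in(12,43,82): print(z,proj(c,[463,-49,z]).round(1))
w1=cv2.imread("pics/w1.png");c1=cam("wrist",pickle.load(open("w1.pkl","rb")))
h=cv2.cvtColor(w1,cv2.COLOR_BGR2HSV).astype(int);S=(h[...,1]>110)&(h[...,2]>50)
for nm,px,lo,hi,rad,z,x0 in(("brown",(98,38),5,20,31,20,(471,275)),("blue",(458,216),103,125,26,14,(462,-224)),("red",(504,163),0,5,26,14,(500,-300)),("pink",(446,146),140,179,26,14,(500,-200)),("turq",(487,271),80,98,26,14,(400,-290))):
    try:
        p,a=blob(w1,S&(h[...,0]>=lo)&(h[...,0]<=hi),px,14);print(nm,hullc(p).round(1),a,fit([(c1,hullc(p))],rad,2,z,x0)[0].round(1))
    except ValueError: print(nm,"none")
cv2.imwrite("pics/w2c.png",cv2.resize(w[130:280,230:430],None,fx=4,fy=4,interpolation=2))
E
```

```text
[461.21474547 -53.66267137 201.08844866]
12 [[314.2 172.4]]
43 [[313.9 178.7]]
82 [[313.4 188.5]]
brown [99.5 37.3] 2209 [470.5 276. ]
blue [457.  216.1] 734 [ 461.2 -223. ]
red [503.1 162.8] 827 [ 550.7 -235.9]
pink [442.4 147.6] 649 [ 532.6 -151.8]
turq [485.1 269.7] 665 [ 407.4 -310.9]
```

View pics/w2c.png

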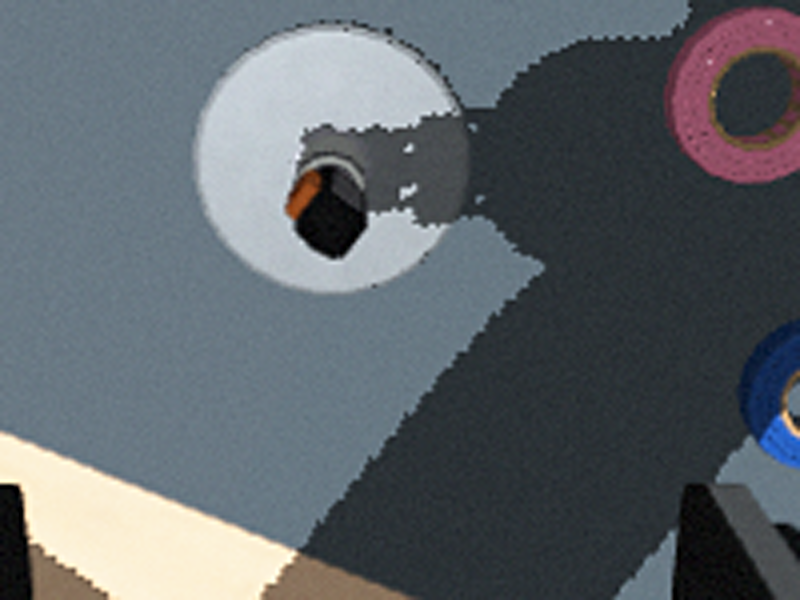

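Crop: flange centre at wrist pixel (313,169), handle top at (313,184), orange button on the upper-left face of the handle. Fit pose with a rendered model.

```bash
cat > carr.py <<'E'
from h import *
from scipy.optimize import minimize
def box(x,y,yaw,x0,x1,y0,y1,z0,z1):
    c,s=np.cos(yaw),np.sin(yaw);return np.array([[x+c*a-s*b,y+s*a+c*b,z] for a in(x0,x1) for b in(y0,y1) for z in(z0,z1)])
def render(c,P,o,S,shape):
    m=np.zeros(shape,np.uint8);cv2.fillConvexPoly(m,cv2.convexHull(np.int32(((proj(c,P)-o+.5)*S).round())),1);return m>0
def fitcarrier(w,c,v0,base=2,S=8):
    o=proj(c,[v0[0],v0[1],base+60])[0].round()-25;o=o.astype(int)
    cr=cv2.resize(w[o[1]:o[1]+50,o[0]:o[0]+50],None,fx=S,fy=S,interpolation=cv2.INTER_CUBIC)
    h=cv2.cvtColor(cr,cv2.COLOR_BGR2HSV).astype(int)
    org=(h[...,0]>3)&(h[...,0]<22)&(h[...,1]>130)&(h[...,2]>60);blk=(cr.max(2)<38)|org
    iou=lambda a,b:(a&b).sum()/max(1,(a|b).sum())
    def f(v):
        hb=render(c,np.r_[box(*v,-7,7,-8.5,6.5,base+42,base+76),box(*v,-4,4,-5,4,base+79,base+80),box(*v,-5,5,6.5,10,base+53,base+71)],o,S,blk.shape)
        bt=render(c,box(*v,-5,5,6.6,10,base+53,base+71),o,S,blk.shape)&~render(c,box(*v,-7,7,-8.5,6.5,base+42,base+77),o,S,blk.shape)
        return -iou(hb,blk)-iou(bt,org)
    best=min((minimize(f,[v0[0],v0[1],v0[2]+d],method="Nelder-Mead",options=dict(initial_simplex=[[v0[0]+a,v0[1]+b,v0[2]+d+e] for a,b,e in((0,0,0),(4,0,0),(0,4,0),(0,0,.3))])) for d in(-.4,-.2,0,.2,.4)),key=lambda r:r.fun)
    return best.x,best.fun
E
python3 - <<'E'
from carr import *
import pickle
w=cv2.imread("pics/w2.png");c=cam("wrist",pickle.load(open("w2.pkl","rb")))
# carrier yaw: y axis at world 55deg -> yaw=-35deg
print(fitcarrier(w,c,(465.6,-46.3,np.radians(-35))))
ex=lambda v:(lambda p:np.r_[p.min(0),p.max(0)])(proj(c,np.r_[circ(*v,2,42,200),circ(*v,10,42,200)]))
obs=np.array([230+195/4,130+22/4,230+470/4,130+293/4])
r=least_squares(lambda v:ex(v)-obs,(465,-46));print("flange",r.x,r.fun)
E
```

```text
(array([ 4.64094454e+02, -4.73658978e+01, -5.40439512e-02]), np.float64(-1.1922540404336024))
flange [463.52325237 -47.2766174 ] [-0.47562064 -0.58741364  0.47553551  0.70685893]
```

{"op": "apply_moves", "data": {"targets": [{"gripper":85,"linear":[0.47,-0.97,0],"dr":[0,0,0]},{"gripper":85,"linear":[0.47,-0.97,0],"dr":[0,0,0]},{"gripper":85,"linear":[0.47,-0.97,0],"dr":[0,0,0]},{"gripper":85,"linear":[0.47,-0.97,0],"dr":[0,0,0]},{"gripper":85,"linear":[0.47,-0.97,0],"dr":[0,0,0]}]}}

```text
clock: 2.45
position: [466.4, 218.3, 202.4]
tcp_rot: [0.976, 0.216, 0.001, 0.0]
wrist_force: [0.8, -0.4, -0.4]
grip_width: 85.4
finger_force: 0.0
```

{"op": "apply_moves", "data": {"targets": [{"gripper":85,"linear":[0.47,-0.97,0],"dr":[0,0,0]},{"gripper":85,"linear":[0,0,0],"dr":[0,0,0]},{"gripper":85,"linear":[0,0,0],"dr":[0,0,0]}]}}

```text
clock: 2.82
position: [467.1, 270.2, 201.7]
tcp_rot: [0.976, 0.216, 0.0, 0.0]
wrist_force: [-0.5, -0.3, 0.2]
grip_width: 85.0
finger_force: 0.0
```

```bash
python3 - <<'E'
from h import *
import pickle
s=observe();w=capture("wrist")[:,:,::-1].copy();cv2.imwrite("pics/w3.png",w);pickle.dump(s,open("w3.pkl","wb"))
c=cam("wrist",s);M=R.from_quat(s["tcp_rot"]).as_matrix();print(s["position"],M.round(3).tolist(),s["joint_pos"].round(2))
h=cv2.cvtColor(w,cv2.COLOR_BGR2HSV).astype(int)
px=proj(c,[470.5,276,11])[0];p,a=blob(w,(h[...,0]>=3)&(h[...,0]<=22)&(h[...,1]>100)&(h[...,2]>40),px,20)
print(px,a,p.min(0),p.max(0));ex=lambda v:(lambda q:np.r_[q.min(0),q.max(0)])(proj(c,np.r_[circ(*v,2,31,200),circ(*v,20,31,200)]))
r=least_squares(lambda v:ex(v)-np.r_[p.min(0)-.5,p.max(0)+.5],(470,276));print(r.x,r.fun)
f=fit([(c,hullc(p))],31,2,20,(470,276));print(f)
print("tool delta",M.T@(np.r_[r.x,0]-s["position"]))
E
```

```text
[467.06712033 270.22223372 201.69458395] [[0.907, 0.422, 0.0], [0.422, -0.907, -0.0], [-0.0, 0.0, -1.0]] [ 0.39  0.33 -0.27  0.97 -0.    3.09]
[313.73968668 170.67309512] 1790 [288 145] [340 196]
[470.77048676 275.66387189] [ 0.06943488 -0.84904912 -0.06930576  0.90040752]
(array([470.75881253, 275.57617155]), array([-3.60331927e-06,  1.32709565e-06]))
tool delta [  5.67119598  -3.45991183 201.69258313]
```

{"op": "apply_moves", "data": {"targets": [{"gripper":85,"linear":[0.11,-0.07,0.9],"dr":[0,0,0]},{"gripper":85,"linear":[0,0,0.9],"dr":[0,0,0]},{"gripper":85,"linear":[0,0,0.9],"dr":[0,0,0]},{"gripper":85,"linear":[0,0,0.9],"dr":[0,0,0]},{"gripper":85,"linear":[0,0,0.3],"dr":[0,0,0]}]}}

```text
clock: 3.5
position: [469.4, 273.8, 4.3]
tcp_rot: [0.977, 0.215, -0.002, 0.0]
wrist_force: [-0.9, 0.2, 0.0]
grip_width: 85.3
finger_force: 0.0
```

{"op": "apply_moves", "data": {"targets": [{"gripper":56,"linear":[0,0,0],"dr":[0,0,0]},{"gripper":56,"linear":[0,0,0],"dr":[0,0,0]},{"gripper":56,"linear":[0,0,0],"dr":[0,0,0]},{"gripper":56,"linear":[0,0,0],"dr":[0,0,0]},{"gripper":56,"linear":[0,0,0],"dr":[0,0,0]}], "force": 30}}

```text
clock: 4.12
position: [472.4, 276.6, 7.9]
tcp_rot: [0.976, 0.216, 0.002, -0.0]
wrist_force: [0.1, -1.2, 6.9]
grip_width: 60.7
finger_force: 33.3
```

{"op": "apply_moves", "data": {"targets": [{"gripper":56,"linear":[0,0,-0.6],"dr":[0,0,0]},{"gripper":56,"linear":[0,0,-0.9],"dr":[0,0,0]},{"gripper":56,"linear":[0,0,-0.9],"dr":[0,0,0]},{"gripper":56,"linear":[0,0,0],"dr":[0,0,0]},{"gripper":56,"linear":[0,0,0],"dr":[0,0,0]}]}}

```text
clock: 4.75
position: [470.7, 276.0, 126.0]
tcp_rot: [0.976, 0.216, -0.0, 0.0]
wrist_force: [0.3, 0.6, -0.8]
grip_width: 60.5
finger_force: 33.0
```

```bash
python3 - <<'E'
from h import *
import pickle
s=observe();w=capture("wrist")[:,:,::-1].copy();cv2.imwrite("pics/w4.png",w)
M=R.from_quat(s["tcp_rot"]).as_matrix();print(s["position"],s["grip_width"],s["finger_force"],s["wrist_force"],s["joint_pos"].round(2))
for q in range(3): t=observe();print(t["position"])
c=cam("wrist",s)
# roll in tool frame: project candidate circles
h=cv2.cvtColor(w,cv2.COLOR_BGR2HSV).astype(int);o=(h[...,0]>=3)&(h[...,0]<=22)&(h[...,1]>100)&(h[...,2]>40)
px=proj(c,s["position"])[0];p,a=blob(w,o,px,40);print("tcp px",px,a,p.min(0),p.max(0))
print("delta",M.T@(np.array([463.8,-47.3,s["position"][2]])-s["position"]))
cv2.imwrite("pics/w4c.png",w[130:400,130:510])
E
```

```text
[470.65963749 276.03404411 126.01901086] 60.500641649064924 33.00134279765189 [ 0.33471755  0.59651683 -0.77236961] [ 0.4   0.41 -0.36  0.8   0.    3.1 ]
[470.08685237 275.74343104 125.25253034]
[470.08685237 275.74343104 125.25253034]
[470.08685237 275.74343104 125.25253034]
tcp px [316.43140663 252.73245105] 9026 [261 201] [374 312]
delta [-1.42470917e+02  2.90334284e+02  1.33207657e-02]
```

View pics/w4c.png

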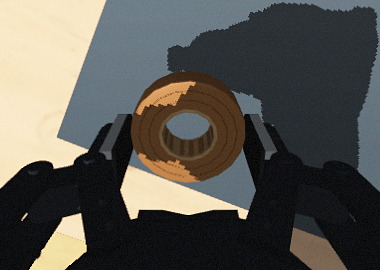

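Wrist picture: brown roll held level, wrist pixels x 261–374, y 201–312, between the finger tips.

```bash
cat > held.py <<'E'
from h import *
def held(p,rad,hh):
    m=camera_model("wrist");W=np.linalg.inv(m["mount"]);c=(m["camera_matrix"],m["k1"],W[:3,:3],W[:3,3])
    ex=lambda v:(lambda q:np.r_[q.min(0),q.max(0)])(proj(c,np.r_[circ(v[0],v[1],v[2],rad,200),circ(v[0],v[1],v[2]-hh,rad,200)]))
    r=least_squares(lambda v:ex(v)-np.r_[p[0]-.5,p[1]+.5],(0,0,0));return r.x,r.fun
E
python3 - <<'E'
from held import *
print(held(np.array([[261,201.],[374,312]]),31,18))
E
```

```text
(array([-3.13752402,  0.61383947,  9.70886128]), array([-0.18736689,  0.20161317,  0.18747045, -0.20558012]))
```

{"op": "apply_moves", "data": {"targets": [{"gripper":56,"linear":[-0.475,0.97,0],"dr":[0,0,0]},{"gripper":56,"linear":[-0.475,0.97,0],"dr":[0,0,0]},{"gripper":56,"linear":[-0.475,0.97,0],"dr":[0,0,0]},{"gripper":56,"linear":[-0.475,0.97,0],"dr":[0,0,0]},{"gripper":56,"linear":[-0.475,0.97,0],"dr":[0,0,0]}]}}

```text
clock: 5.42
position: [464.1, 4.7, 124.8]
tcp_rot: [0.976, 0.216, -0.001, -0.001]
wrist_force: [0.5, 0.1, -0.6]
grip_width: 60.6
finger_force: 33.0
```

{"op": "apply_moves", "data": {"targets": [{"gripper":56,"linear":[-0.475,0.96,0],"dr":[0,0,0]},{"gripper":56,"linear":[0,0,0],"dr":[0,0,0]},{"gripper":56,"linear":[0,0,0],"dr":[0,0,0]}]}}

```text
clock: 5.8
position: [463.1, -47.0, 125.2]
tcp_rot: [0.977, 0.215, -0.001, -0.001]
wrist_force: [-0.3, 0.6, -1.3]
grip_width: 60.5
finger_force: 33.1
```

```bash
python3 - <<'E'
from held import *
s=observe();w=capture("wrist")[:,:,::-1].copy();cv2.imwrite("pics/w5.png",w)
print(s["position"],s["tcp_rot"]);c=cam("wrist",s)
for z in(12,82): print(proj(c,[463.8,-47.3,z]))
cv2.imwrite("pics/w5c.png",cv2.resize(w[130:330,210:430],None,fx=3,fy=3,interpolation=2))
E
```

```text
[463.1010571  -47.00559805 125.17094519] [ 9.76532163e-01  2.15367186e-01 -1.09032134e-03 -8.48745767e-04]
[[317.67380349 193.32087047]]
[[317.5501227  222.17831003]]
```

View pics/w5c.png

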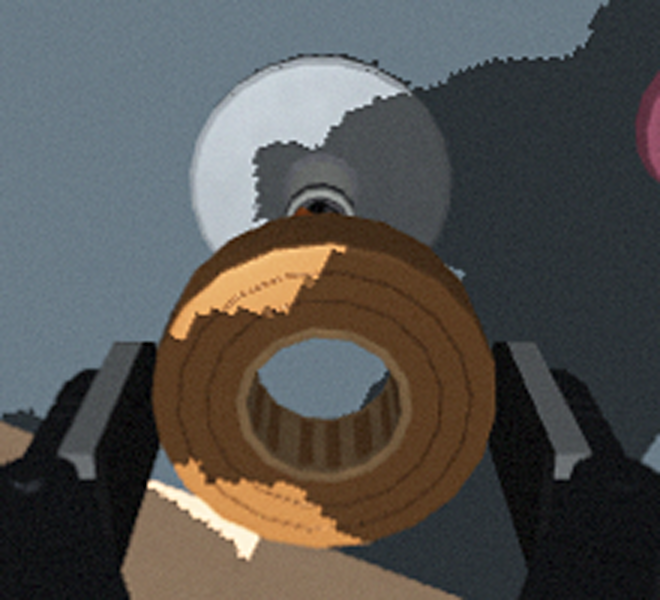

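Picture: flange (crop x 190–450, top row 55) straight behind the held roll (bore at crop (325,405)); aligned sideways. Refine fore-aft numerically.

```bash
python3 - <<'E'
from held import *
m=camera_model("wrist");W=np.linalg.inv(m["mount"]);c=(m["camera_matrix"],m["k1"],W[:3,:3],W[:3,3])
w=cv2.imread("pics/w5.png");h=cv2.cvtColor(w,cv2.COLOR_BGR2HSV).astype(int)
p,a=blob(w,(h[...,0]>=3)&(h[...,0]<=22)&(h[...,1]>100)&(h[...,2]>30),(317,260),25);print(p.min(0),p.max(0))
def ex(v,z0,z1,r):
    q=proj(c,np.r_[circ(*v,z0,r,200),circ(*v,z1,r,200)]);return np.r_[q.min(0),q.max(0)]
for z in(4.2,7,9.7):
    r=least_squares(lambda v:ex(v,z,z-18,31)-np.r_[261,201,374,312],(0,0));print("roll",z,r.x,r.fun)
zt=124.5
r=least_squares(lambda v:(ex(v,zt-2,zt-10,42)-np.r_[273.3,148.3,360,0])[:3],(0,0));print("flange",r.x,r.fun)
# same via earlier picture w2 / w3 in tool frame (z=201)
E
```

```text
[260 199] [374 312]
roll 4.2 [-0.30423195  0.60914489] [-3.0705088  -2.0258962   3.07448636  2.93834801]
roll 7 [-1.7681408   0.61153048] [-1.83163581 -1.09162351  1.83391093  1.60229099]
roll 9.7 [-3.18490908  0.6138611 ] [-0.68419266 -0.21649868  0.6849486   0.36944372]
flange [-0.22633212 -0.16474191] [-0.75157847  0.07074478  0.75200382]
```

{"op": "apply_moves", "data": {"targets": [{"gripper":56,"linear":[0.02,-0.014,0.4],"dr":[0,0,0]},{"gripper":56,"linear":[0,0,0.4],"dr":[0,0,0]},{"gripper":56,"linear":[0,0,0.3],"dr":[0,0,0]},{"gripper":56,"linear":[0,0,0.3],"dr":[0,0,0]},{"gripper":56,"linear":[0,0,0],"dr":[0,0,0]}]}}

```text
clock: 6.48
position: [463.4, -44.5, 55.1]
tcp_rot: [0.976, 0.217, -0.001, -0.001]
wrist_force: [-0.1, 1.2, -1.4]
grip_width: 61.0
finger_force: 33.1
```

{"op": "apply_moves", "data": {"targets": [{"gripper":56,"linear":[0,0,0.3],"dr":[0,0,0]},{"gripper":56,"linear":[0,0,0.2],"dr":[0,0,0]},{"gripper":56,"linear":[0,0,0.1],"dr":[0,0,0]},{"gripper":56,"linear":[0,0,0],"dr":[0,0,0]}]}}

```text
clock: 6.98
position: [464.6, -46.1, 26.2]
tcp_rot: [0.976, 0.216, -0.0, -0.0]
wrist_force: [-0.0, 0.2, -1.1]
grip_width: 60.7
finger_force: 33.1
```

{"op": "apply_moves", "data": {"targets": [{"gripper":56,"linear":[0,0,0.08],"dr":[0,0,0]},{"gripper":56,"linear":[0,0,0],"dr":[0,0,0]},{"gripper":56,"linear":[0,0,0],"dr":[0,0,0]}]}}

```text
clock: 7.35
position: [464.8, -46.4, 22.4]
tcp_rot: [0.976, 0.216, 0.0, 0.0]
wrist_force: [-0.1, 0.9, -1.0]
grip_width: 60.5
finger_force: 33.1
```

{"op": "apply_moves", "data": {"targets": [{"gripper":56,"linear":[0,0,0.1],"dr":[0,0,0]},{"gripper":56,"linear":[0,0,0],"dr":[0,0,0]},{"gripper":56,"linear":[0,0,0],"dr":[0,0,0]}]}}

```text
clock: 7.72
position: [464.7, -46.4, 17.2]
tcp_rot: [0.976, 0.216, -0.0, -0.0]
wrist_force: [0.4, 0.2, 0.3]
grip_width: 60.8
finger_force: 33.1
```

{"op": "apply_moves", "data": {"targets": [{"gripper":72,"linear":[0,0,0],"dr":[0,0,0]},{"gripper":72,"linear":[0,0,0],"dr":[0,0,0]},{"gripper":82,"linear":[0,0,0],"dr":[0,0,0]},{"gripper":82,"linear":[0,0,0],"dr":[0,0,0]},{"gripper":85,"linear":[0,0,-0.3],"dr":[0,0,0]}]}}

```text
clock: 8.35
position: [463.8, -46.1, 31.7]
tcp_rot: [0.976, 0.216, -0.001, -0.001]
wrist_force: [0.5, 0.9, -0.2]
grip_width: 84.8
finger_force: 0.0
```

{"op": "apply_moves", "data": {"targets": [{"gripper":85,"linear":[0,0,-0.9],"dr":[0,0,0]},{"gripper":85,"linear":[0,0,-0.9],"dr":[0,0,0]},{"gripper":85,"linear":[-0.4,0.8,-0.8],"dr":[0,0,0]},{"gripper":85,"linear":[-0.4,0.8,-0.8],"dr":[0,0,0]},{"gripper":85,"linear":[-0.4,0.8,0],"dr":[0,0,0]}]}}

```text
clock: 8.98
position: [462.9, -182.8, 205.9]
tcp_rot: [0.976, 0.216, 0.003, 0.002]
wrist_force: [-0.3, 0.4, -1.3]
grip_width: 84.9
finger_force: 0.0
```

{"op": "apply_moves", "data": {"targets": [{"gripper":85,"linear":[-0.36,0.78,0],"dr":[0,0,0]},{"gripper":85,"linear":[0,0,0],"dr":[0,0,0]},{"gripper":85,"linear":[0,0,0],"dr":[0,0,0]}]}}

```text
clock: 9.35
position: [460.6, -222.9, 202.0]
tcp_rot: [0.976, 0.216, -0.0, -0.001]
wrist_force: [0.1, 0.1, -0.1]
grip_width: 84.9
finger_force: 0.0
```

```bash
python3 - <<'E'
from h import *
import pickle
s=observe();w=capture("wrist")[:,:,::-1].copy();cv2.imwrite("pics/w6.png",w);pickle.dump(s,open("w6.pkl","wb"))
c=cam("wrist",s);M=R.from_quat(s["tcp_rot"]).as_matrix();print(s["position"],M.round(3).tolist(),s["joint_pos"].round(2))
h=cv2.cvtColor(w,cv2.COLOR_BGR2HSV).astype(int)
px=proj(c,[461.2,-223,8])[0];p,a=blob(w,(h[...,0]>=103)&(h[...,0]<=125)&(h[...,1]>120)&(h[...,2]>40),px,20)
print(px,a,p.min(0),p.max(0));ex=lambda v:(lambda q:np.r_[q.min(0),q.max(0)])(proj(c,np.r_[circ(*v,2,26,200),circ(*v,14,26,200)]))
r=least_squares(lambda v:ex(v)-np.r_[p.min(0)-.5,p.max(0)+.5],(461,-223));print(r.x,r.fun)
print("tool delta",M.T@(np.r_[r.x,0]-s["position"]))
for n,c2 in(("scene",(375,232)),("side",(270,233))):
    im=capture(n)[:,:,::-1];cv2.imwrite(f"pics/{n}1.png",im)
a=cv2.resize(cv2.imread("pics/scene1.png")[185:260,335:415],None,fx=5,fy=5,interpolation=2)
b=cv2.resize(cv2.imread("pics/side1.png")[190:265,230:310],None,fx=5,fy=5,interpolation=2)
cv2.imwrite("pics/crop2.png",np.hstack([a,b]))
E
```

```text
[ 460.56067279 -222.87399907  201.95096603] [[0.907, 0.421, -0.001], [0.421, -0.907, 0.001], [-0.0, -0.001, -1.0]] [-0.6   0.28 -0.34  0.96  0.    2.11]
[317.47537775 174.11454035] 923 [296 153] [338 195]
[ 460.91463766 -222.51111939] [-0.17220557 -0.42390724  0.17211549  0.4592143 ]
tool delta [5.26070085e-01 7.64689141e-02 2.01950903e+02]
```

View pics/crop2.png

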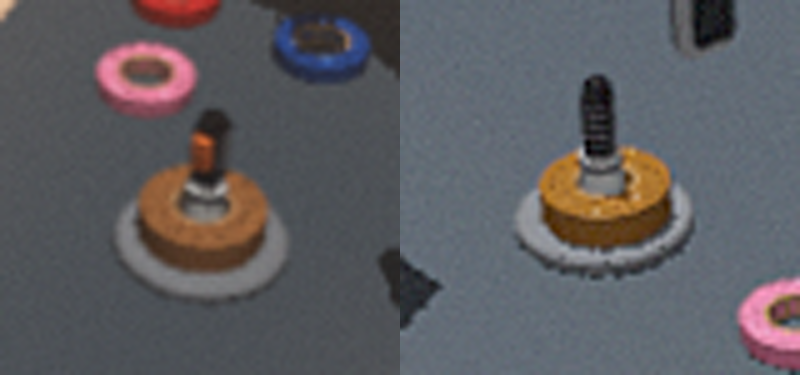

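Both views: brown roll lies flat on the flange around the post (crop (205,210) and (605,190)). Now the blue roll, measured at (461,-222.5).

{"op": "apply_moves", "data": {"targets": [{"gripper":85,"linear":[0.01,0,0.9],"dr":[0,0,0]},{"gripper":85,"linear":[0,0,0.9],"dr":[0,0,0]},{"gripper":85,"linear":[0,0,0.9],"dr":[0,0,0]},{"gripper":85,"linear":[0,0,0.9],"dr":[0,0,0]},{"gripper":85,"linear":[0,0,0.33],"dr":[0,0,0]}]}}

```text
clock: 10.12
position: [459.9, -220.9, 3.3]
tcp_rot: [0.976, 0.217, -0.001, -0.002]
wrist_force: [0.7, -0.3, -0.3]
grip_width: 84.7
finger_force: 0.0
```

{"op": "apply_moves", "data": {"targets": [{"gripper":46,"linear":[0,0,0],"dr":[0,0,0]},{"gripper":46,"linear":[0,0,0],"dr":[0,0,0]},{"gripper":46,"linear":[0,0,0],"dr":[0,0,0]},{"gripper":46,"linear":[0,0,0],"dr":[0,0,0]},{"gripper":46,"linear":[0,0,0],"dr":[0,0,0]}]}}

```text
clock: 10.75
position: [462.3, -223.3, 7.1]
tcp_rot: [0.976, 0.216, 0.001, 0.0]
wrist_force: [-1.5, 1.9, 6.9]
grip_width: 50.0
finger_force: 31.3
```

{"op": "apply_moves", "data": {"targets": [{"gripper":46,"linear":[0,0,-0.6],"dr":[0,0,0]},{"gripper":46,"linear":[0,0,-0.9],"dr":[0,0,0]},{"gripper":46,"linear":[0,0,-0.9],"dr":[0,0,0]},{"gripper":46,"linear":[0,0,0],"dr":[0,0,0]},{"gripper":46,"linear":[0,0,0],"dr":[0,0,0]}]}}

```text
clock: 11.38
position: [461.5, -223.3, 125.9]
tcp_rot: [0.976, 0.216, 0.0, 0.0]
wrist_force: [-0.8, 0.1, -0.2]
grip_width: 49.4
finger_force: 31.2
```

```bash
python3 - <<'E'
from held import *
s=observe();w=capture("wrist")[:,:,::-1].copy();cv2.imwrite("pics/w7.png",w)
M=R.from_quat(s["tcp_rot"]).as_matrix();print(s["position"],s["grip_width"],s["wrist_force"])
h=cv2.cvtColor(w,cv2.COLOR_BGR2HSV).astype(int);p,a=blob(w,(h[...,0]>=103)&(h[...,0]<=125)&(h[...,1]>120)&(h[...,2]>25),(317,255),30)
q=np.array([p.min(0),p.max(0)]);print(q.tolist(),a,held(q.astype(float),26,12))
print("delta to carrier",M.T@(np.array([464.7,-46.4,s["position"][2]])-s["position"]))
E
```

```text
[ 461.47318709 -223.26354915  125.91205359] 49.42455004673689 [-0.80869684  0.11474695 -0.2422786 ]
[[272, 210], [363, 298]] 4260 (array([-3.70001285,  0.61418962, 10.33593323]), array([-0.00134877,  0.00142468,  0.00134937, -0.00147323]))
delta to carrier [ 7.74263414e+01 -1.59048037e+02 -1.04736295e-01]
```

{"op": "apply_moves", "data": {"targets": [{"gripper":46,"linear":[0.39,-0.795,0],"dr":[0,0,0]},{"gripper":46,"linear":[0.39,-0.795,0],"dr":[0,0,0]},{"gripper":46,"linear":[0.39,-0.795,0],"dr":[0,0,0]},{"gripper":46,"linear":[0.39,-0.795,0],"dr":[0,0,0]},{"gripper":46,"linear":[0,0,0],"dr":[0,0,0]}]}}

```text
clock: 12.05
position: [463.6, -43.5, 124.4]
tcp_rot: [0.976, 0.218, -0.002, -0.001]
wrist_force: [0.3, -0.4, -0.2]
grip_width: 49.4
finger_force: 31.2
```

{"op": "apply_moves", "data": {"targets": [{"gripper":46,"linear":[0,0,0],"dr":[0,0,0]}]}}

```text
clock: 12.18
position: [464.7, -46.2, 125.0]
tcp_rot: [0.976, 0.216, -0.001, -0.0]
wrist_force: [-0.0, -0.5, 0.4]
grip_width: 49.6
finger_force: 31.2
```

```bash
python3 - <<'E'
from held import *
s=observe();w=capture("wrist")[:,:,::-1].copy();cv2.imwrite("pics/w8.png",w);print(s["position"])
# compare flange rim with w5 (same pose before threading)
m=camera_model("wrist");W=np.linalg.inv(m["mount"]);c=(m["camera_matrix"],m["k1"],W[:3,:3],W[:3,3])
z=s["position"][2]
q=proj(c,np.r_[circ(0,0,z-2,42,200),circ(0,0,z-10,42,200)]);print("expected if centred",q.min(0),q.max(0)[0])
g=w.max(2).astype(int)
for r in(165,172,180): print(r,g[r,262:280].tolist(),g[r,352:370].tolist())
print("col317",g[135:160,305].tolist())
E
```

```text
[464.74593263 -46.23763035 124.95296453]
expected if centred [272.78163943 148.06221397] 360.8665031311157
165 [131, 133, 134, 135, 138, 135, 136, 132, 136, 134, 133, 134, 135, 132, 131, 133, 136, 133] [48, 57, 51, 47, 51, 56, 58, 51, 52, 52, 56, 52, 56, 51, 55, 57, 55, 57]
172 [133, 128, 133, 133, 134, 130, 132, 133, 133, 135, 133, 128, 132, 135, 129, 130, 135, 164] [79, 75, 69, 52, 52, 57, 53, 56, 50, 60, 53, 52, 56, 52, 58, 50, 55, 51]
180 [135, 131, 135, 134, 134, 131, 131, 134, 132, 135, 124, 136, 125, 163, 178, 202, 212, 207] [83, 79, 79, 80, 77, 75, 64, 51, 57, 51, 56, 53, 51, 59, 50, 51, 54, 52]
col317 [132, 133, 132, 132, 135, 132, 131, 129, 133, 137, 130, 133, 133, 133, 129, 134, 135, 79, 179, 174, 196, 215, 214, 211, 211]
```

{"op": "apply_moves", "data": {"targets": [{"gripper":46,"linear":[-0.02,0,0.4],"dr":[0,0,0]},{"gripper":46,"linear":[0,0,0.4],"dr":[0,0,0]},{"gripper":46,"linear":[0,0,0.3],"dr":[0,0,0]},{"gripper":46,"linear":[0,0,0.2],"dr":[0,0,0]},{"gripper":46,"linear":[0,0,0],"dr":[0,0,0]}]}}

```text
clock: 12.85
position: [463.7, -47.1, 60.1]
tcp_rot: [0.977, 0.215, -0.001, -0.0]
wrist_force: [0.1, -0.8, -0.0]
grip_width: 49.3
finger_force: 31.2
```

{"op": "apply_moves", "data": {"targets": [{"gripper":46,"linear":[0,0,0.2],"dr":[0,0,0]},{"gripper":46,"linear":[0,0,0.15],"dr":[0,0,0]},{"gripper":46,"linear":[0,0,0],"dr":[0,0,0]},{"gripper":46,"linear":[0,0,0],"dr":[0,0,0]}]}}

```text
clock: 13.35
position: [464.4, -46.5, 43.4]
tcp_rot: [0.976, 0.216, 0.0, 0.0]
wrist_force: [-0.1, 0.7, -0.9]
grip_width: 49.5
finger_force: 31.2
```

{"op": "apply_moves", "data": {"targets": [{"gripper":46,"linear":[0,0,0.1],"dr":[0,0,0]},{"gripper":46,"linear":[0,0,0.07],"dr":[0,0,0]},{"gripper":46,"linear":[0,0,0],"dr":[0,0,0]},{"gripper":46,"linear":[0,0,0],"dr":[0,0,0]}]}}

```text
clock: 13.85
position: [464.3, -46.5, 34.8]
tcp_rot: [0.976, 0.216, -0.0, -0.0]
wrist_force: [0.5, -0.9, 0.3]
grip_width: 49.5
finger_force: 31.2
```

{"op": "apply_moves", "data": {"targets": [{"gripper":62,"linear":[0,0,0],"dr":[0,0,0]},{"gripper":62,"linear":[0,0,0],"dr":[0,0,0]},{"gripper":85,"linear":[0,0,0],"dr":[0,0,0]},{"gripper":85,"linear":[0,0,0],"dr":[0,0,0]},{"gripper":85,"linear":[0,0,-0.5],"dr":[0,0,0]}]}}

```text
clock: 14.48
position: [462.7, -46.2, 58.8]
tcp_rot: [0.976, 0.216, -0.002, -0.001]
wrist_force: [-0.9, -0.5, -0.3]
grip_width: 85.2
finger_force: 0.0
```

{"op": "apply_moves", "data": {"targets": [{"gripper":85,"linear":[0,0,-0.8],"dr":[0,0,-1]},{"gripper":85,"linear":[0,0,-0.8],"dr":[0,0,-1]},{"gripper":85,"linear":[0,0,-0.8],"dr":[0,0,-1]},{"gripper":85,"linear":[0,0,0],"dr":[0,0,-1]},{"gripper":85,"linear":[0,0,0],"dr":[0,0,-1]}]}}

```text
clock: 15.1
position: [464.7, -46.6, 180.5]
tcp_rot: [0.887, 0.463, 0.001, 0.001]
wrist_force: [0.1, -0.2, -0.2]
grip_width: 85.2
finger_force: 0.0
```

{"op": "apply_moves", "data": {"targets": [{"gripper":85,"linear":[0,0,0],"dr":[0,0,-1]},{"gripper":85,"linear":[0,0,0],"dr":[0,0,-1]},{"gripper":85,"linear":[0,0,0],"dr":[0,0,-1]},{"gripper":85,"linear":[0,0,0],"dr":[0,0,-1]},{"gripper":85,"linear":[0,0,0],"dr":[0,0,-1]}]}}

```text
clock: 15.72
position: [464.2, -46.5, 179.7]
tcp_rot: [0.737, 0.676, -0.0, -0.0]
wrist_force: [-0.3, 0.3, -0.4]
grip_width: 84.8
finger_force: 0.0
```

{"op": "apply_moves", "data": {"targets": [{"gripper":85,"linear":[0,0,0],"dr":[0,0,-1]},{"gripper":85,"linear":[0,0,0],"dr":[0,0,-1]},{"gripper":85,"linear":[0,0,0],"dr":[0,0,-1]},{"gripper":85,"linear":[0,0,0],"dr":[0,0,-1]},{"gripper":85,"linear":[0,0,0],"dr":[0,0,-1]}]}}

```text
clock: 16.35
position: [464.2, -46.5, 179.7]
tcp_rot: [0.536, 0.844, -0.0, -0.0]
wrist_force: [-0.4, 0.1, 0.2]
grip_width: 85.1
finger_force: 0.0
```

{"op": "apply_moves", "data": {"targets": [{"gripper":85,"linear":[0,0,0],"dr":[0,0,-1]},{"gripper":85,"linear":[0,0,0],"dr":[0,0,-1]},{"gripper":85,"linear":[0,0,0],"dr":[0,0,-1]},{"gripper":85,"linear":[0,0,0],"dr":[0,0,-1]},{"gripper":85,"linear":[0,0,0],"dr":[0,0,-1]}]}}

```text
clock: 16.98
position: [464.2, -46.5, 179.8]
tcp_rot: [0.3, 0.954, -0.0, -0.0]
wrist_force: [0.5, -0.1, 0.1]
grip_width: 84.8
finger_force: 0.0
```

{"op": "apply_moves", "data": {"targets": [{"gripper":85,"linear":[0,0,0],"dr":[0,0,-1]},{"gripper":85,"linear":[0,0,0],"dr":[0,0,-1]},{"gripper":85,"linear":[0,0,0],"dr":[0,0,0]},{"gripper":85,"linear":[0,0,0],"dr":[0,0,0]}]}}

```text
clock: 17.48
position: [464.3, -46.5, 179.8]
tcp_rot: [0.201, 0.98, 0.0, -0.0]
wrist_force: [0.1, 0.1, -0.3]
grip_width: 85.3
finger_force: 0.0
```

```bash
python3 - <<'E'
from h import *
import pickle
s=observe();w=capture("wrist")[:,:,::-1].copy();cv2.imwrite("pics/w9.png",w);pickle.dump(s,open("w9.pkl","wb"))
M=R.from_quat(s["tcp_rot"]).as_matrix();print(s["position"],M.round(3).tolist(),s["joint_pos"].round(2))
im=capture("scene")[:,:,::-1]
u=proj(cam("wrist",s),[464,-47,40])[0].astype(int);print(u)
a=cv2.resize(w[u[1]-50:u[1]+50,u[0]-50:u[0]+50],None,fx=5,fy=5,interpolation=2)
b=cv2.resize(im[180:255,347:407],None,fx=5,fy=5,interpolation=2);b=cv2.copyMakeBorder(b,0,125,0,0,cv2.BORDER_CONSTANT)
cv2.imwrite("pics/w9c.png",np.hstack([a,b]))
E
```

```text
[464.26778098 -46.53189892 179.7739924 ] [[-0.919, 0.393, -0.0], [0.393, 0.919, 0.0], [0.0, 0.0, -1.0]] [-0.26  0.22 -0.48  0.87  0.    0.15]
[317 186]
```

View pics/w9c.png

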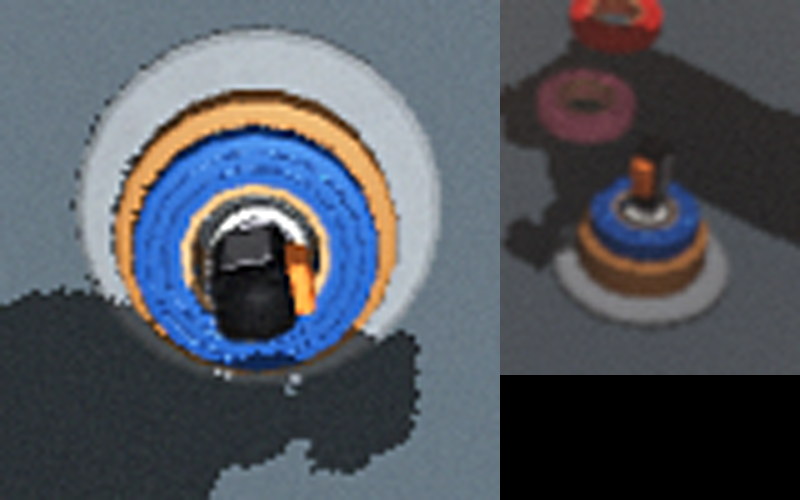

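Wrist crop: both rolls concentric and home, handle at crop (255,290) with the orange button at (300,280) on the tool +y side; scene crop shows blue lying flat on brown. Fit handle yaw and position.

```bash
sed -i 's/(h\[...,1\]>130)&(h\[...,2\]>60);blk=(cr.max(2)<38)|org/(h[...,1]>SAT)\&(h[...,2]>60);blk=(cr.max(2)<TH)|org/; s/base=2,S=8/base=2,S=8,SAT=200,TH=60/' carr.py; python3 - <<'E'
from carr import *
import pickle
s=pickle.load(open("w9.pkl","rb"));w=cv2.imread("pics/w9.png");c=cam("wrist",s)
M=R.from_quat(s["tcp_rot"]).as_matrix();ty=np.degrees(np.arctan2(M[1,1],M[0,1]));print("tool y angle",ty)
for SAT,TH in((200,60),(210,50),(190,75)):
    v,f=fitcarrier(w,c,(464,-47,np.radians(-20)),SAT=SAT,TH=TH);print(v[:2].round(2),"y axis",np.degrees(v[2])+90,f,"tool",(M.T@(np.r_[v[:2],0]-s["position"])).round(2))
h=cv2.cvtColor(w,cv2.COLOR_BGR2HSV).astype(int)
ex=lambda v,r,a,b:(lambda q:np.r_[q.min(0),q.max(0)])(proj(c,np.r_[circ(*v,a,r,200),circ(*v,b,r,200)]))
obs=np.r_[267+80/5,136+27/5,267+440/5,0]
r=least_squares(lambda v:(ex(v,42,2,10)-obs)[:3],(464,-47));print("flange",r.x,r.fun)
p,a=blob(w,(h[...,0]>=103)&(h[...,0]<=125)&(h[...,1]>150)&(h[...,2]>60),(317,186),20);print(p.min(0),p.max(0))
r=least_squares(lambda v:(ex(v,26,28,40)-np.r_[p.min(0)-.5,p.max(0)+.5]),(464,-47));print("blue",r.x,r.fun)
E
```

```text
tool y angle 66.8277154082633
[464.82 -47.06] y axis 106.5571688343372 -0.6149570541402017 tool [ -0.72  -0.27 179.77]
[463.82 -46.24] y axis 102.3400343326311 -0.5911141250134768 tool [5.2000e-01 9.0000e-02 1.7977e+02]
[464.6  -46.94] y axis 99.03691423043156 -0.6744803540605542 tool [ -0.48  -0.25 179.77]
flange [464.48883302 -45.78246031] [-0.86929137  0.06782545  0.86856923]
[294 161] [341 209]
blue [463.89611756 -47.35666384] [-1.04079341 -0.64778949  1.04091727  0.75849428]
```

```bash
python3 - <<'E'
from h import *
import pickle
s=pickle.load(open("w9.pkl","rb"));w=cv2.imread("pics/w9.png");c=cam("wrist",s)
M=R.from_quat(s["tcp_rot"]).as_matrix()
T=lambda v,z:M@np.array([v[0],v[1],0])+[s["position"][0],s["position"][1],z]
for z in(6,34,82): print(z,[proj(c,T(v,z))[0].round(2).tolist() for v in((0,0),(0,5),(5,0))])
h=cv2.cvtColor(w,cv2.COLOR_BGR2HSV).astype(int)
g=w.max(2).astype(int)
for r in range(178,207,2): print(r,''.join('O' if (h[r,x,1]>190 and h[r,x,0]<20 and h[r,x,2]>60) else '#' if g[r,x]<40 else '+' if g[r,x]<75 else '.' for x in range(300,340)))
# subpixel flange L/R edges, grey vs mat
for r in(165,170,175,180): print(r,g[r,278:290].tolist(),g[r,348:360].tolist())
p,a=blob(w,(h[...,0]>=103)&(h[...,0]<=125)&(h[...,1]>150)&(h[...,2]>60),(317,186),20)
q=p[(p[:,1]>170)&(p[:,1]<190)];print("blue centre col",[np.mean([q[q[:,1]==r,0].min(),q[q[:,1]==r,0].max()]) for r in range(171,190,3)])
E
```

```text
6 [[318.31, 178.82], [322.65, 178.83], [318.32, 174.58]]
34 [[318.36, 185.26], [323.08, 185.27], [318.37, 180.68]]
82 [[318.46, 199.47], [324.04, 199.48], [318.48, 194.15]]
178 ............+...........+...............
180 ..........+.............................
182 .......+.+...#+##++++##......+..........
184 ......++..+#++.++++++###+....+..........
186 ......++.+##++.+++++.###OOOOO+#.........
188 ......++..#+++......####OOOOO+#.........
190 ......++.+##############O...OO..........
192 ......++.################O..............
194 .........########+++++###O...O..........
196 .........+######+++++#####..............
198 .........+########+#######O.............
200 ...........###############..............
202 ...........+###########+..............++
204 .+......................................
206 ....+.................................++
165 [131, 135, 131, 131, 133, 132, 142, 147, 180, 194, 193, 193] [199, 201, 196, 180, 177, 139, 132, 132, 133, 135, 134, 131]
170 [131, 129, 131, 132, 80, 139, 170, 191, 196, 192, 188, 196] [199, 201, 196, 203, 195, 176, 158, 134, 130, 129, 133, 133]
175 [131, 129, 133, 129, 144, 152, 188, 195, 192, 192, 196, 199] [201, 198, 199, 200, 203, 178, 173, 137, 131, 130, 130, 134]
180 [131, 128, 129, 132, 137, 149, 188, 196, 191, 194, 194, 160] [202, 196, 196, 193, 198, 187, 173, 133, 131, 136, 130, 132]
blue centre col [np.float64(318.0), np.float64(317.5), np.float64(317.5), np.float64(317.5), np.float64(317.5), np.float64(317.5), np.float64(317.5)]
```

{"op": "apply_moves", "data": {"targets": [{"gripper":45,"linear":[0,0,0.6],"dr":[0,0,-0.8]},{"gripper":45,"linear":[0,0,0.8],"dr":[0,0,0]},{"gripper":45,"linear":[0,0,0.8],"dr":[0,0,0]},{"gripper":45,"linear":[0,0,0.45],"dr":[0,0,0]},{"gripper":45,"linear":[0,0,0],"dr":[0,0,0]}]}}

```text
clock: 18.2
position: [462.8, -46.2, 45.9]
tcp_rot: [0.159, 0.987, 0.0, -0.002]
wrist_force: [-0.3, -0.2, -0.3]
grip_width: 45.3
finger_force: 0.0
```

{"op": "apply_moves", "data": {"targets": [{"gripper":30,"linear":[0,0,0],"dr":[0,0,0]},{"gripper":22,"linear":[0,0,0],"dr":[0,0,0]},{"gripper":22,"linear":[0,0,0],"dr":[0,0,0]},{"gripper":22,"linear":[0,0,0],"dr":[0,0,0]}]}}

```text
clock: 18.7
position: [464.8, -46.6, 47.8]
tcp_rot: [0.159, 0.987, 0.0, 0.001]
wrist_force: [0.6, 0.1, -0.5]
grip_width: 22.2
finger_force: 0.2
```

```bash
python3 - <<'E'
from h import *
s=observe();print(s["position"],s["grip_width"],s["wrist_force"])
w=capture("wrist")[:,:,::-1].copy();im=capture("side")[:,:,::-1]
a=cv2.resize(w[190:310,250:390],None,fx=4,fy=4,interpolation=2)[:,:460]
b=cv2.resize(im[185:265,235:303],None,fx=5,fy=5,interpolation=2)
H=max(a.shape[0],b.shape[0]);f=lambda q:cv2.copyMakeBorder(q,0,H-q.shape[0],0,0,cv2.BORDER_CONSTANT)
cv2.imwrite("pics/w10c.png",np.hstack([f(a),f(b)]))
E
```

```text
[464.75670325 -46.61892866  47.79944323] 22.227000159492857 [ 0.60128569  0.1156304  -0.53948552]
```

View pics/w10c.png

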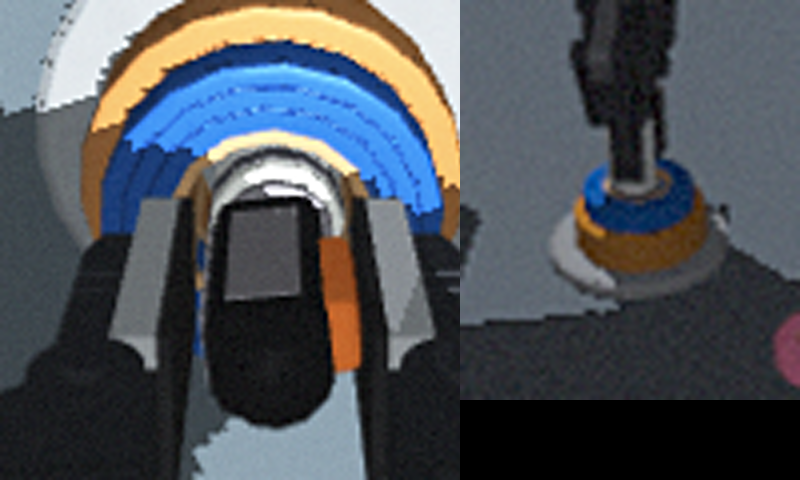

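Handle sits squarely between the pads, button (crop (342,300)) facing the right pad. Squeeze.

{"op": "apply_moves", "data": {"targets": [{"gripper":17,"linear":[0,0,0],"dr":[0,0,0]},{"gripper":10,"linear":[0,0,0],"dr":[0,0,0]},{"gripper":5,"linear":[0,0,0],"dr":[0,0,0]},{"gripper":5,"linear":[0,0,0],"dr":[0,0,0]},{"gripper":5,"linear":[0,0,0],"dr":[0,0,0]}], "force": 60}}

```text
clock: 19.42
position: [464.6, -46.9, 47.7]
tcp_rot: [0.159, 0.987, -0.0, 0.0]
wrist_force: [-0.4, -0.2, 5.4]
grip_width: 14.4
finger_force: 58.4
```

{"op": "apply_moves", "data": {"targets": [{"gripper":5,"linear":[0,0,-0.05],"dr":[0,0,0]},{"gripper":5,"linear":[0,0,-0.1],"dr":[0,0,0]},{"gripper":5,"linear":[0,0,-0.15],"dr":[0,0,0]},{"gripper":5,"linear":[0,0,0],"dr":[0,0,0]},{"gripper":5,"linear":[0,0,0],"dr":[0,0,0]}]}}

```text
clock: 20.05
position: [464.4, -46.7, 62.4]
tcp_rot: [0.159, 0.987, -0.0, 0.0]
wrist_force: [1.2, -2.4, -0.1]
grip_width: 13.9
finger_force: 58.6
```

{"op": "apply_moves", "data": {"targets": [{"gripper":5,"linear":[0,0,-0.15],"dr":[0,0,0]},{"gripper":5,"linear":[0,0,-0.15],"dr":[0,0,0]},{"gripper":5,"linear":[0,0,-0.15],"dr":[0,0,0]},{"gripper":5,"linear":[0,0,0],"dr":[0,0,0]},{"gripper":5,"linear":[0,0,0],"dr":[0,0,0]}]}}

```text
clock: 20.68
position: [464.2, -46.5, 84.9]
tcp_rot: [0.159, 0.987, -0.0, -0.0]
wrist_force: [-0.3, -1.3, -0.1]
grip_width: 14.0
finger_force: 58.7
```

{"op": "apply_moves", "data": {"targets": [{"gripper":5,"linear":[0,0,-0.15],"dr":[0,0,0]},{"gripper":5,"linear":[0,0,-0.15],"dr":[0,0,0]},{"gripper":5,"linear":[0,0,-0.08],"dr":[0,0,0]},{"gripper":5,"linear":[0,0,0],"dr":[0,0,0]},{"gripper":5,"linear":[0,0,0],"dr":[0,0,0]}]}}

```text
clock: 21.3
position: [464.2, -46.5, 103.8]
tcp_rot: [0.159, 0.987, 0.0, -0.0]
wrist_force: [-0.7, -0.7, -1.1]
grip_width: 14.4
finger_force: 58.6
```

{"op": "apply_moves", "data": {"targets": [{"gripper":5,"linear":[0,0,-0.08],"dr":[0,0,0]},{"gripper":5,"linear":[0,0,-0.06],"dr":[0,0,0]},{"gripper":5,"linear":[0,0,-0.06],"dr":[0,0,0]},{"gripper":5,"linear":[0,0,0],"dr":[0,0,0]},{"gripper":5,"linear":[0,0,0],"dr":[0,0,0]}]}}

```text
clock: 21.92
position: [464.2, -46.5, 113.6]
tcp_rot: [0.159, 0.987, 0.0, -0.0]
wrist_force: [-1.2, 0.1, -6.2]
grip_width: 14.2
finger_force: 58.8
```

{"op": "apply_moves", "data": {"targets": [{"gripper":5,"linear":[0,0,-0.2],"dr":[0,0,0]},{"gripper":5,"linear":[0,0,-0.3],"dr":[0,0,0]},{"gripper":5,"linear":[0,0,-0.3],"dr":[0,0,0]},{"gripper":5,"linear":[0,0,-0.3],"dr":[0,0,0]},{"gripper":5,"linear":[0,0,-0.2],"dr":[0,0,0]}]}}

```text
clock: 22.55
position: [464.7, -46.6, 180.0]
tcp_rot: [0.159, 0.987, -0.0, 0.001]
wrist_force: [0.1, 0.3, -6.5]
grip_width: 13.8
finger_force: 58.8
```

{"op": "apply_moves", "data": {"targets": [{"gripper":5,"linear":[0,0,-0.16],"dr":[0,0,0]},{"gripper":5,"linear":[0,0,0],"dr":[0,0,0]},{"gripper":5,"linear":[0,0,0],"dr":[0,0,0]},{"gripper":5,"linear":[0,0,0],"dr":[0,0,0]},{"gripper":5,"linear":[0,0,0],"dr":[0,0,0]}]}}

```text
clock: 23.18
position: [464.1, -46.5, 186.4]
tcp_rot: [0.159, 0.987, 0.0, -0.0]
wrist_force: [-0.4, -0.5, -5.8]
grip_width: 14.2
finger_force: 58.8
```

```bash
python3 - <<'E'
from h import *
s=observe();print(s["position"],s["wrist_force"],s["moment"],np.abs(s["qd"]).max())
for n in("scene","side"):
    im=capture(n)[:,:,::-1];cv2.imwrite(f"pics/{n}9.png",im);c=cam(n)
    h=cv2.cvtColor(im,cv2.COLOR_BGR2HSV).astype(int)
    for nm,lo,hi,rad,a,b in(("brown",5,20,31,8,26),("blue",103,125,26,26,38)):
        px=proj(c,[464.3,-46.6,81+(a+b)/2])[0]
        try:
            p,A=blob(im,(h[...,0]>=lo)&(h[...,0]<=hi)&(h[...,1]>130)&(h[...,2]>40),px,25);q=np.r_[p.min(0),p.max(0)]
        except ValueError: print(n,nm,"none");continue
        e=lambda z:(lambda q:np.r_[q.min(0),q.max(0)])(proj(c,np.r_[circ(464.3,-46.6,z+a,rad),circ(464.3,-46.6,z+b,rad)])).round(1)
        print(n,nm,q,"z81:",e(81),"z51:",e(51))
E
```

```text
[464.08509789 -46.52095268 186.42552598] [-0.38760102 -0.54680174 -5.79371374] [ 0.01078982 -0.05870108 -0.02068777] 0.003536109852396158
scene brown [366 199 391 212] z81: [363.2 190.2 391.2 212.9] z51: [362.4 200.6 389.9 223.3]
scene blue [369 191 389 203] z81: [365.8 187.2 389.5 205.1] z51: [365.  197.8 388.2 215.7]
side brown [256 195 282 209] z81: [253.8 189.3 281.6 209.6] z51: [254.7 200.5 282.1 221.1]
side blue [257 187 279 201] z81: [255.7 185.7 279.1 201.5] z51: [256.5 197.1 279.6 213.1]
```

The roll outlines in both cameras match the carrier at 81 mm. It is level, still and bearing its full weight, so I am handing in.

```bash
python3 -c "
from rig import *
print(close_job())"
```

```text
the job is handed in; nothing more can be done
None
```

I threaded the brown roll and then the blue roll home, released the handle and drew it to its second stop, and handed the job in at about 23 s holding the carrier upright and still, about 8 cm above the desk; the verdict was not shown.

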